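Tip the spares bin and take out the manifold valve

ROBOT

A 6-joint arm with a two-finger parallel gripper is mounted at the origin on the work surface. World frame = base frame: x ahead of the robot, y to its left, z up, the work surface at z = 0. Lengths are in m, angles in rad, forces in N, time in s.
With the tool pointing down it reaches from about 0.25 to 0.725 m from the base axis. Payload 4 kg.
Tool frame: the origin (TCP) lies at the very end of the fingers, on their centre line; the grasp point (between the pads) lies 19 mm behind it; z points along the fingers, y is the line along which they close (so a half turn about z gives the same grasp; the last joint's range is limited). The gripper opens to 85 mm and grips with 20 to 120 N. Pads are 22 mm wide; open, the fingers measure 114 mm over their backs; the gripper's body (76 mm by 85 mm) begins 54 mm behind the grasp point. The pads swing forward as they close: fully open they stand 13 mm farther back than shut.
Start: joints at [0, 0.241, 0.005, 1.335, 0, 1.571], TCP at [0.5, -0, 0.231] pointing down, gripper open.
Joint ranges: [-2.72, 2.72], [-1.05, 1.87], [-1.09, 1.28], [-1.99, 2.15], [-1.42, 1.44], [-3.14, 3.14]. Speed limits (rad/s): [2.79, 2.79, 3.14, 3.14, 3.14, 3.14].

INTERFACE

Orientations are given as a unit quaternion [x, y, z, w].
In Python, from workcell import bot, vision, workorder, boxes_of gives the robot as it stands.
- The arm moves only by the tool send_rows, never from a script. Its argument "motion" is text: rows parted by semicolons, each of 5 numbers parted by spaces: the closure, from -1 (fully open) to 1 (shut), so that 0 is half open, then the shift along the tool's x, y, z in cm, then the turn about the tool's z in rad. In form: claw x y z twist; .... A call has 1 to 5 rows; each row is the pose to reach, as a shift and turn from the pose commanded when the call began, along the tool's axes at that moment; what a row does not reach only later rows make up. A row lasts 1/10 s, in which the tool goes at most 50 mm and 8.59 degrees, less where a joint would pass 70% of its speed; a pose out of reach is approached as far as the arm can. A call with a gripper value outside its range is refused whole. The fingers move at their own pace and stop on an object; the grip force is fixed at half the most. Time passes only in rows, so rows that repeat a pose let the fingers close. It gives the time, the measured TCP pose, the force, the opening and the grip force at its end, in the units of the state.
- bot.get_obs(): the state, without advancing time (a new reading comes with each control period).
- vision.camera(name): name is "scene" or "side" or "wrist"; returns the picture (480x640x3 uint8, red, green, blue); there is no depth.
- vision.camera_model(name): a dict with "fov_y" (degrees; the focal length in pixels is half the picture's height over the tangent of half this angle, whatever the lens; pixels are square), "cx", "cy" (the principal point, pixels), "world_from_camera" (4x4, takes a point from camera to world coordinates); the wrist camera has in their place "hand_eye" (4x4, takes a point from camera to tool coordinates, whose origin is the TCP and whose axes are the flange's). Camera axes: x right, y down, z forward; pixel columns grow to the right and rows downward; lengths in m; the calibration is good to about 2 mm. A picture is of the moment at which its call begins: read the wrist's pose just before it. camera_model takes no time and is no camera call.
- workorder.job_done(): hands the job in; it is judged then, once.
Trained networks look in the newest picture that a camera, given by its name, has taken for a name from the list of things; names that differ only in an ending like _2 or _b are one class to them, and where a whole thing is asked for, a point or a joint stands for the part that bears it (a point fixed in the world has none). Each returns a list of dicts, best first, with "conf" (0 to 1); they miss things now and then, are a little off and sometimes report something else, mostly with a low value. They report only what shows in the picture. A call takes as long as a camera call. They do not tell look-alikes from the thing itself.
- boxes_of(camera, target): "rect" ([centre column, centre row, width, height] in pixels, round what is visible of it).
The state is a dict: "clock": time; "joint_pos": joint angles; "joint_vel": joint speeds; "tau": joint torques, N m; "eef_pos": TCP position; "tool_rot": TCP orientation; "ft_force": force on the tool from outside, world axes, zero at the start; "ft_torque": the same for the moment, N m; "grip_width": finger opening in m; "grasp_force": force on a finger pad.
Only numpy, scipy, OpenCV 4.12 (cv2) and the standard library are available. Lean on these libraries where they do the work, as an engineer would, in place of code of your own. Each camera call takes 0.05 s, during which the arm holds its last target. There are 200 camera calls.

TASK

Pull the handle of the spares bin to tip it all the way forward, so that the parts at its back come out from under the clear cover. Then lift out the T-shaped manifold valve (not the plain round plug beside it) and stand it upright on its base in the flat steel tray, and let go.

Things in the scene. Friction and masses are not known exactly. Their poses are not given: they have to be found in the camera images.
- bin (a joint): Tilt (rad) of the open white bin, 250 mm wide, 150 deep. 0 (start): leans 20 degrees back, away from the robot. 0.698: tipped 20 degrees forward, towards the robot, on its front stop. Pull 2 to 3 N; past about 0.45 it falls on slowly by itself and stays. At 0 its parts are under a fixed clear plate, top 184 mm above the bench; tipped, they stand in front of the plate and go with the bin.
- bin_handle (a point): Middle of the bin's handle: dark steel bar 10 mm thick, 100 long, on two end posts, 25 mm above the 30 mm high front wall; hook it from behind or pinch it from above. Axes of the bin: x to its back, y along the bar, z up from its floor. In them the pivot line lies at x +70, z -145 mm, the floor at z -55, an 8 mm high rib at x 83, the 40 mm high back wall at x 148, 30 mm high side walls at y +-123.
- valve_center (a point): Half-way up the T-shaped valve, 46 mm high: blue base 36 mm wide, black stem, on top a black cross barrel 20 mm thick, 50 long. z up its stem, x along the barrel; barrel axis at z +18 mm, underside at z -23. Stands between rib and back wall in the bin's left or right half, barrel front to back: grip it across, from above. In the other half: a plug, same base, round 26 mm knob. 0.1 to 0.16 kg.
- tray: Flat square open steel tray, fixed, 180 x 180 mm, with a rim 12 mm high and 4 mm thick. Its origin is under its centre on the bench; the inner floor is 4 mm above. It lies to the left or the right of the bin; a glass jar stands on the other side.
Not all that is in view belongs to the job. Leave any turquoise look-alike of the part that bears valve_center alone.

How it is judged:
By the outcome, as a careful person would: the job done as asked, in the order asked, and still so for the second after the job is handed in, with the robot touching nothing.
It also fails if it takes over 54 s, if anything falls off the work surface, if the arm or the gripper's body presses on something with over 40 N, if the wrist force passes 120 N, or if a joint passes its speed limit or range.

## Working session

There is one attempt and no reset: what is moved stays moved. The work goes in short steps, Python scripts to look and compute and a tool call to move; the robot and the scene stay as the last step left them, time stands still between calls to the robot, and variables do not carry over. Pictures are saved under pics/ and viewed, at most 10 in all, crops included, and the job is handed in when it is done.

Besides the shell and the picture viewer there is one more tool, called as a command line: name --argument value ..., lists and objects as JSON in quotes. send_rows: Moves the arm, as the interface text tells. Its arguments: {"type":"object","properties":{"motion":{"type":"string"}},"required":["motion"]}

```bash
ls; mkdir -p pics; python3 - <<'E'
from workcell import bot, vision, workorder, boxes_of
import cv2,numpy as np
np.set_printoptions(precision=4,suppress=True)
o=bot.get_obs(); print(o['clock'],o['eef_pos'],o['tool_rot'],o['grip_width'])
ims=[]
for c in ['scene','side']:
    im=vision.camera(c); cv2.imwrite(f'pics/{c}0.png',im[:,:,::-1])
    m=vision.camera_model(c); print(c,m)
    for t in ['bin','bin_handle','valve_center','tray']:
        print(t,[(np.round(d['rect'],0).tolist(),round(d['conf'],2)) for d in boxes_of(c,t)[:4]])
print(vision.camera_model('wrist'))
E
```

```text
pics
0.0 [0.4994 0.     0.2304] [ 0.7071  0.7071 -0.0007 -0.0007] 0.08568622288325604
scene {'fov_y': 47.489583587156375, 'cx': 323.2480535438795, 'cy': 224.5667413330907, 'world_from_camera': array([[-0.3241,  0.4971, -0.8049,  1.5428],
       [ 0.9458,  0.1889, -0.2641,  0.3299],
       [ 0.0208, -0.8469, -0.5314,  0.7635],
       [ 0.    ,  0.    ,  0.    ,  1.    ]])}
bin [([307.0, 237.0, 135.0, 91.0], 0.75)]
bin_handle [([306.0, 237.0, 137.0, 93.0], 0.69)]
valve_center [([425.0, 320.0, 27.0, 25.0], 0.97), ([323.0, 252.0, 15.0, 22.0], 0.83)]
tray [([467.0, 269.0, 84.0, 62.0], 0.91)]
side {'fov_y': 49.69453963198641, 'cx': 324.759352283104, 'cy': 240.84749483440135, 'world_from_camera': array([[-0.9661, -0.1269,  0.2247,  0.3319],
       [-0.2578,  0.5092, -0.8211,  0.8398],
       [-0.0102, -0.8512, -0.5247,  0.654 ],
       [ 0.    ,  0.    ,  0.    ,  1.    ]])}
bin [([309.0, 253.0, 96.0, 112.0], 0.83)]
bin_handle [([307.0, 251.0, 95.0, 112.0], 0.74)]
valve_center [([270.0, 248.0, 21.0, 24.0], 0.78), ([216.0, 361.0, 34.0, 36.0], 0.72)]
tray [([329.0, 424.0, 141.0, 111.0], 0.66), ([307.0, 255.0, 98.0, 113.0], 0.5)]
{'fov_y': 70.42008562295928, 'cx': 319.33566064990964, 'cy': 238.2427376428849, 'hand_eye': array([[-0.0003, -0.9512, -0.3085,  0.0791],
       [ 1.    , -0.0005,  0.0004, -0.0002],
       [-0.0005, -0.3085,  0.9512, -0.1432],
       [ 0.    ,  0.    ,  0.    ,  1.    ]])}
```

```bash
python3 - <<'E'
import cv2,numpy as np
a=cv2.imread('pics/scene0.png');b=cv2.imread('pics/side0.png')
A=cv2.resize(a[150:350,220:520],(800,533),interpolation=3);cv2.imwrite('pics/c_scene.png',A)
B=cv2.resize(b[160:460,160:500][:, :],(680,600),interpolation=3);cv2.imwrite('pics/c_side.png',B)
E
```

```text
(no output)
```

View pics/c_scene.png

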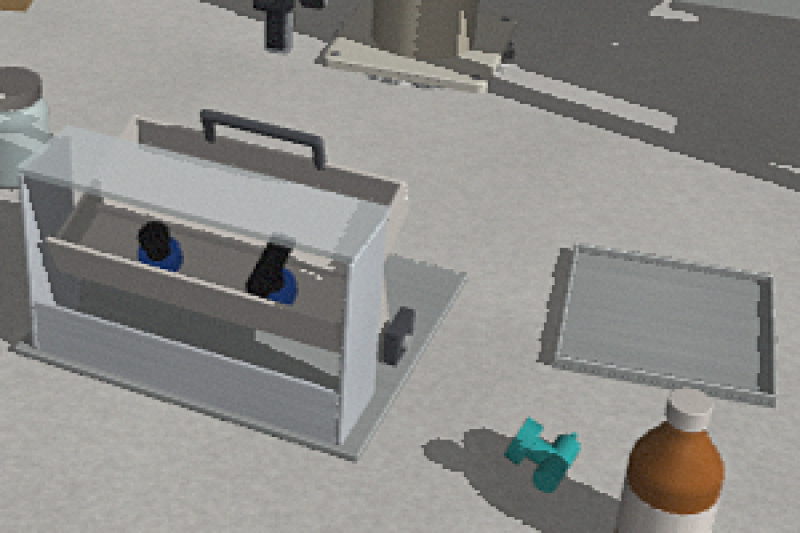

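View pics/c_side.png

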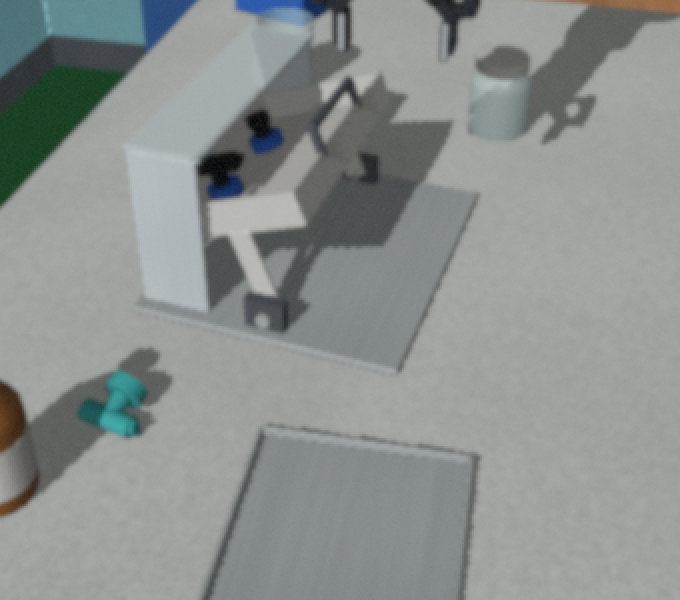

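Scene shows the bin with handle bar ends at ≈(298,193) and (341,203), T-valve (black barrel, blue base) at (321,251), plug at (279,243), turquoise look-alike lying on the bench at (424,319), tray at (467,269). Candidates: (321,251) T-valve under the cover ← chosen; (279,243) plug; (424,319) turquoise decoy. Side view confirms: T-valve at (270,248), plug at (292,225).

```bash
cat > h.py <<'E'
from workcell import bot, vision, workorder, boxes_of
import cv2,numpy as np
from scipy.spatial.transform import Rotation as R
np.set_printoptions(precision=4,suppress=True)
def ray(c,p,T=None):
    m=vision.camera_model(c); f=240/np.tan(np.radians(m['fov_y']/2))
    if c=='wrist':
        o=bot.get_obs() if T is None else T
        W=np.eye(4);W[:3,:3]=R.from_quat(o['tool_rot']).as_matrix();W[:3,3]=o['eef_pos'];M=W@m['hand_eye']
    else: M=np.array(m['world_from_camera'])
    d=M[:3,:3]@[(p[0]-m['cx'])/f,(p[1]-m['cy'])/f,1]
    return M[:3,3],d/np.linalg.norm(d)
def onz(c,p,z,T=None):
    o,d=ray(c,p,T); return o+d*(z-o[2])/d[2]
def tri(*cp):
    A=0;b=0;L=[ray(*x) for x in cp]
    for o,d in L:
        P=np.eye(3)-np.outer(d,d);A=A+P;b=b+P@o
    X=np.linalg.solve(A,b)
    return X,[np.linalg.norm((np.eye(3)-np.outer(d,d))@(X-o))*1e3 for o,d in L]
E
python3 - <<'E'
from h import *
s=lambda u,v:('scene',(220+u*.375,150+v*.375))
d=lambda u,v:('side',(160+u*.5,160+v*.5))
print('hR',tri(s(207,115),d(348,85)),'\nhL',tri(s(321,141),d(316,133)))
print('valve bar',tri(s(275,262),d(220,165)),'base',tri(s(275,285),d(225,187)))
print('wall corner front left',tri(s(405,186),d(305,187)))
for p in [(575,247),(773,275),(775,400),(555,363)]: print('tray sc',onz(*s(*p),.012))
for p in [(265,428),(478,457)]: print('tray sd',onz(*d(*p),.012))
for n,p in [('baseplate L-front',(465,272)),('L-back',(357,457)),('R-back',(12,347))]: print(n,onz(*s(*p),.003))
print('bp sd',onz(*d(478,192),.003),onz(*d(400,368),.003),onz(*d(140,305),.003))
print('cover top front-left',tri(s(408,183),d(200,155)),'cover', tri(s(350,258),d(128,148)))
E
```

```text
hR (array([ 0.5556, -0.0546,  0.1779]), [np.float64(2.228552619313168), np.float64(2.228552619313205)]) 
hL (array([0.561 , 0.046 , 0.1775]), [np.float64(1.4411367949751428), np.float64(1.4411367949751535)])
valve bar (array([0.6608, 0.0414, 0.1236]), [np.float64(0.015370028555094884), np.float64(0.015370028554993009)]) base (array([0.6572, 0.041 , 0.0988]), [np.float64(0.44649004366716133), np.float64(0.44649004366725825)])
wall corner front left (array([0.556 , 0.1133, 0.1541]), [np.float64(5.586816735175959), np.float64(5.5868167351760185)])
tray sc [0.3852 0.2445 0.012 ]
tray sc [0.367  0.4215 0.012 ]
tray sc [0.5499 0.4316 0.012 ]
tray sc [0.5644 0.2563 0.012 ]
tray sd [0.5499 0.257  0.012 ]
tray sd [0.3738 0.2443 0.012 ]
baseplate L-front [0.4484 0.1551 0.003 ]
L-back [0.7216 0.1315 0.003 ]
R-back [ 0.6915 -0.1793  0.003 ]
bp sd [ 0.4295 -0.1563  0.003 ] [0.4572 0.149  0.003 ] [0.722  0.1247 0.003 ]
cover top front-left (array([0.6367, 0.1377, 0.1989]), [np.float64(3.522040584908628), np.float64(3.522040584908557)]) cover (array([0.7163, 0.1162, 0.1797]), [np.float64(1.3876525041660541), np.float64(1.3876525041661396)])
```

send_rows --motion "0.3 -0.2 2.9 0 0.04; 0.3 -0.4 5.9 0 0.08; 0.3 -0.4 5.9 0 0.08; 0.3 -0.4 5.9 0 0.08; 0.3 -0.4 5.9 0 0.08"

```text
clock: 1.0
eef_pos: [0.5582, -0.0039, 0.2312]
tool_rot: [0.735, 0.678, -0.0, -0.0]
ft_force: [0.1, -0.9, 0.2]
grip_width: 0.0299
grasp_force: 0.0
```

```bash
python3 - <<'E'
from h import *
o=bot.get_obs(); print(o['clock'],o['eef_pos'],o['tool_rot'],o['grip_width'])
im=vision.camera('wrist'); cv2.imwrite('pics/w1.png',im[:,:,::-1])
m=vision.camera_model('wrist'); f=240/np.tan(np.radians(m['fov_y']/2))
Rm=R.from_quat(o['tool_rot']).as_matrix()
im=np.ascontiguousarray(im[:,:,::-1])
a=-.08; c=np.array([.558,-.0043,.178]); by=np.array([-np.sin(a),np.cos(a),0])
for P in [c+.05*by,c-.05*by]:
    p=Rm.T@(P-o['eef_pos']); q=m['hand_eye'][:3,:3].T@(p-m['hand_eye'][:3,3]); uv=q[:2]/q[2]*f+[m['cx'],m['cy']]; print(uv)
    cv2.circle(im,tuple(int(x) for x in uv),4,(0,0,255),1)
cv2.imwrite('pics/w1m.png',im)
E
```

```text
1.0 [ 0.5582 -0.0039  0.2312] [ 0.7347  0.6784 -0.0004 -0.0004] 0.029867429839610393
[319.2187 181.6966]
[319.2336 332.0946]
```

View pics/w1m.png

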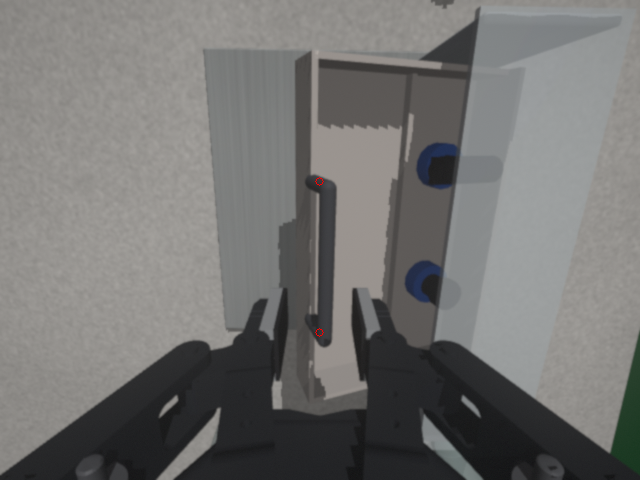

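The wrist view shows the bar at column 326, rows 183–341, about 4 mm farther than estimated, with the T-valve at (440,168) and the plug at (428,285) in the bin. Descending to straddle the bar.

send_rows --motion "0.3 -0.3 0.5 1 0; 0.3 -0.3 0.5 3 0; 0.3 -0.3 0.5 5 0; 0.3 -0.3 0.5 6.8 0; 0.3 -0.3 0.5 6.8 0"

```text
clock: 1.55
eef_pos: [0.5613, -0.0075, 0.1601]
tool_rot: [0.735, 0.678, -0.002, -0.002]
ft_force: [-0.3, 0.7, -0.2]
grip_width: 0.0297
grasp_force: 0.0
```

send_rows --motion "0.3 0 -0.7 0 0; 0.3 0 -1.4 0 0; 0.3 0 -2.1 0.1 0; 0.3 0 -2.8 0.2 0; 0.3 0 -3.5 0.4 0"

```text
clock: 2.05
eef_pos: [0.5292, -0.0045, 0.1604]
tool_rot: [0.735, 0.678, 0.001, 0.001]
ft_force: [1.6, -0.1, 1.0]
grip_width: 0.0299
grasp_force: 1.0
```

send_rows --motion "0.3 0 -0.7 0.2 0; 0.3 0 -1.4 0.4 0; 0.3 0 -2.1 0.7 0; 0.3 0 -2.8 1 0; 0.3 0 -3.4 1.3 0"

```text
clock: 2.55
eef_pos: [0.4938, -0.0018, 0.1457]
tool_rot: [0.735, 0.678, -0.001, -0.0]
ft_force: [0.3, -0.2, 1.2]
grip_width: 0.0293
grasp_force: 0.4
```

send_rows --motion "0.3 0 -0.6 0.3 0; 0.3 0 -1.2 0.7 0; 0.3 0 -1.8 1.2 0; 0.3 0 -2.4 1.6 0; 0.3 0 -3 2.1 0"

```text
clock: 3.05
eef_pos: [0.4643, 0.0005, 0.1248]
tool_rot: [0.735, 0.678, -0.0, -0.0]
ft_force: [-0.4, -0.5, 0.2]
grip_width: 0.0296
grasp_force: 0.0
```

send_rows --motion "0.3 0 -0.1 0.1 0; 0.3 0 -0.1 0.1 0; 0.3 0 -0.1 0.1 0; 0.3 0 -0.1 0.1 0; 0.3 0 -0.1 0.1 0"

```text
clock: 3.55
eef_pos: [0.4644, 0.0006, 0.1245]
tool_rot: [0.735, 0.678, 0.0, 0.0]
ft_force: [-0.4, 0.0, -0.6]
grip_width: 0.03
grasp_force: 0.0
```

```bash
python3 - <<'E'
from h import *
o=bot.get_obs(); print(o['clock'],o['eef_pos'],o['ft_force'])
a=vision.camera('side');b=vision.camera('scene')
A=cv2.resize(a[160:460,160:500],(425,375),interpolation=3);B=cv2.resize(b[150:350,220:420],(375,375),interpolation=3)
cv2.imwrite('pics/t2.png',np.hstack([A,B])[:,:,::-1])
E
```

```text
3.55 [0.4644 0.0006 0.1245] [-0.401   0.0341 -0.5954]
```

View pics/t2.png

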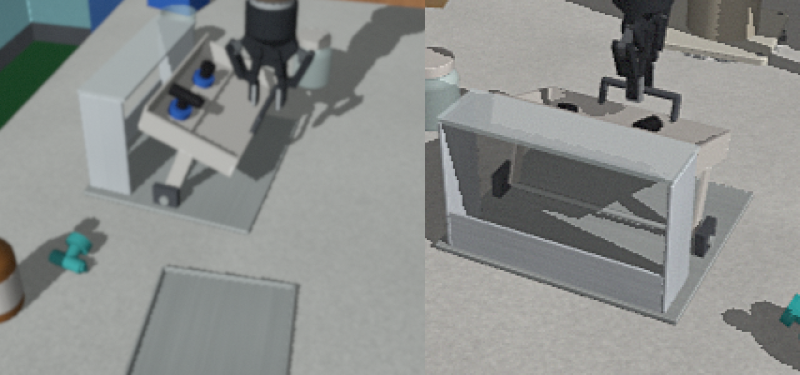

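The side view shows the bin tipped forward, valve at ≈(180,103) and plug at (203,73) of that crop, both in front of the cover. Lifting out of the handle.

send_rows --motion "0.3 0 0 2 0; 0.3 0 0 -1 0; 0.3 0 0 -5 0; 0.3 0 0 -10 0; -0.2 0 0 -14 0"

```text
clock: 4.15
eef_pos: [0.4643, 0.0006, 0.2669]
tool_rot: [0.735, 0.678, 0.001, 0.001]
ft_force: [1.4, 0.8, -0.2]
grip_width: 0.0429
grasp_force: 0.0
```

```bash
python3 - <<'E'
from h import *
o=bot.get_obs(); print(o['clock'],o['eef_pos'],o['joint_pos'],o['ft_force'])
E
```

```text
4.15 [0.4643 0.0006 0.2669] [ 0.0013  0.1551 -0.0097  1.4043 -0.      1.6521] [ 1.3526  0.7585 -0.186 ]
```

send_rows --motion "-0.2 1.5 3 0 -0.15; -0.2 3 6 0 -0.3; -0.2 4.5 9 0 -0.45; -0.2 5.6 10.3 0 -0.6; -0.2 5.6 10.3 0 -0.75"

```text
clock: 4.65
eef_pos: [0.573, 0.0495, 0.2632]
tool_rot: [0.432, 0.902, 0.0, -0.0]
ft_force: [-0.3, 0.4, 0.2]
grip_width: 0.0513
grasp_force: 0.0
```

send_rows --motion "-0.2 0 0 0 -0.15; -0.2 0 0 0 -0.3; -0.2 0 0 0 -0.45; -0.2 0 0 0 -0.6; -0.2 0 0 0 -0.74"

```text
clock: 5.15
eef_pos: [0.5712, 0.0482, 0.2642]
tool_rot: [0.077, 0.997, -0.0, -0.0]
ft_force: [0.7, -0.3, -0.5]
grip_width: 0.0516
grasp_force: 0.0
```

send_rows --motion "-0.2 0 0 0 -0.08; -0.2 0 0 0 -0.08; -0.2 0 0 0 -0.08"

```text
clock: 5.45
eef_pos: [0.5712, 0.0482, 0.2642]
tool_rot: [0.041, 0.999, -0.0, -0.0]
ft_force: [-0.2, 0.0, 0.5]
grip_width: 0.0512
grasp_force: 0.0
```

```bash
python3 - <<'E'
from h import *
o=bot.get_obs(); print(o['clock'],o['eef_pos'],R.from_quat(o['tool_rot']).as_matrix(),o['joint_pos'])
im=vision.camera('wrist'); cv2.imwrite('pics/w3.png',im[:,:,::-1])
print(boxes_of('wrist','valve_center'))
E
```

```text
5.45 [0.5712 0.0482 0.2642] [[-0.9966  0.0825 -0.0002]
 [ 0.0825  0.9966 -0.    ]
 [ 0.0002 -0.     -1.    ]] [ 0.0842  0.38    0.2836  1.4746 -0.      0.1667]
[{'rect': [317.3, 243.7, 43.4, 67.0], 'conf': 0.98}, {'rect': [498.0, 271.0, 42.8, 45.3], 'conf': 0.87}]
```

View pics/w3.png

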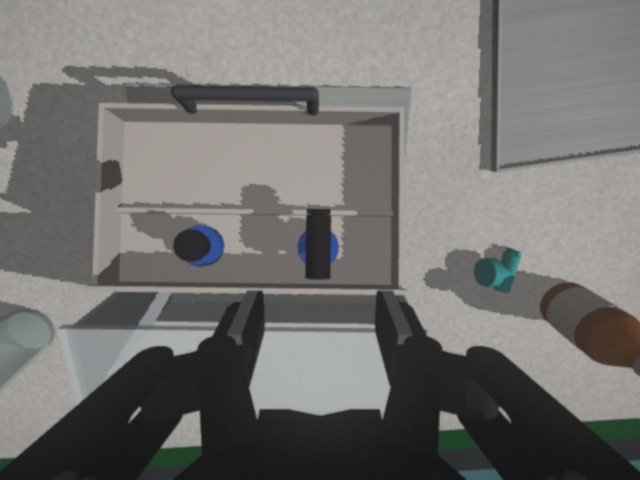

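The wrist view shows the T-valve barrel vertical at column 318, rows 208–279, with the plug at (197,245) and the decoy at (497,270). The bin is fully tipped.

```bash
python3 - <<'E'
from h import *
o=bot.get_obs(); m=R.from_quat(o['tool_rot']).as_matrix()
for p,z in [((318,208),.157),((318,279),.174),((317.5,243),.166)]:
    P=onz('wrist',p,z); print(P, (m.T@(P-o['eef_pos']))*100)
print(onz('wrist',(318,96),.130),onz('wrist',(312,200),.1))
E
```

```text
[0.5494 0.0489 0.157 ] [ 2.1819 -0.102  10.7242]
[0.5998 0.0448 0.174 ] [-2.8744 -0.1013  9.0236]
[0.574  0.0465 0.166 ] [-0.293  -0.1388  9.8239]
[0.4694 0.0555 0.13  ] [0.5544 0.0427 0.1   ]
```

send_rows --motion "-0.2 -0.3 -0.1 3 0; -0.2 -0.3 -0.1 7 0; -0.2 -0.3 -0.1 10 0; -0.2 -0.3 -0.1 12.2 0; -0.2 -0.3 -0.1 12.2 0"

```text
clock: 6.05
eef_pos: [0.5713, 0.0467, 0.1385]
tool_rot: [0.041, 0.999, -0.0, -0.004]
ft_force: [-0.4, 0.9, 0.3]
grip_width: 0.0512
grasp_force: 0.0
```

send_rows --motion "0.2 0 0 0 0; 0.6 0 0 0 0; 1 0 0 0 0; 1 0 0 0 0; 1 0 0 0 0"

```text
clock: 6.55
eef_pos: [0.5754, 0.047, 0.1444]
tool_rot: [0.04, 0.999, 0.0, 0.002]
ft_force: [-1.2, -0.6, 6.2]
grip_width: 0.018
grasp_force: 58.9
```

send_rows --motion "1 0 0 0 0; 1 0 0 0 0; 1 0 0 0 0; 1 0 0 0 0"

```text
clock: 6.95
eef_pos: [0.5753, 0.047, 0.1444]
tool_rot: [0.04, 0.999, 0.0, 0.002]
ft_force: [-0.6, -0.7, 6.4]
grip_width: 0.0178
grasp_force: 58.9
```

send_rows --motion "1 0 0 -1 0; 1 0 0 -2.5 0; 1 0 0 -5 0; 1 0 0 -8 0; 1 0 0 -10 0"

```text
clock: 7.45
eef_pos: [0.5745, 0.047, 0.2448]
tool_rot: [0.04, 0.999, 0.0, 0.001]
ft_force: [0.5, -0.3, -0.5]
grip_width: 0.0176
grasp_force: 58.8
```

```bash
python3 - <<'E'
from h import *
o=bot.get_obs(); print(o['clock'],o['eef_pos'],o['grip_width'],o['ft_force'])
a=vision.camera('side');b=vision.camera('scene');w=vision.camera('wrist')
A=cv2.resize(a[120:320,200:400],(400,400),interpolation=3);B=cv2.resize(b[140:300,240:400],(400,400),interpolation=3)
cv2.imwrite('pics/t4.png',np.hstack([A,B])[:,:,::-1]); cv2.imwrite('pics/w4.png',w[:,:,::-1])
cv2.imwrite('pics/s4.png',a[:,:,::-1])
print(boxes_of('side','valve_center'),boxes_of('scene','valve_center'))
print(boxes_of('wrist','valve_center'))
E
```

```text
7.45 [0.5745 0.047  0.2448] 0.017582414072956867 [ 0.528  -0.2891 -0.4833]
[{'rect': [215.3, 364.1, 34.3, 34.5], 'conf': 0.6}, {'rect': [308.1, 193.6, 32.1, 32.7], 'conf': 0.58}] [{'rect': [338.3, 180.3, 17.6, 24.3], 'conf': 0.61}, {'rect': [422.5, 321.1, 27.2, 26.1], 'conf': 0.59}]
[{'rect': [505.8, 270.9, 48.1, 50.1], 'conf': 0.84}, {'rect': [318.0, 323.7, 45.4, 131.6], 'conf': 0.67}]
```

View pics/t4.png

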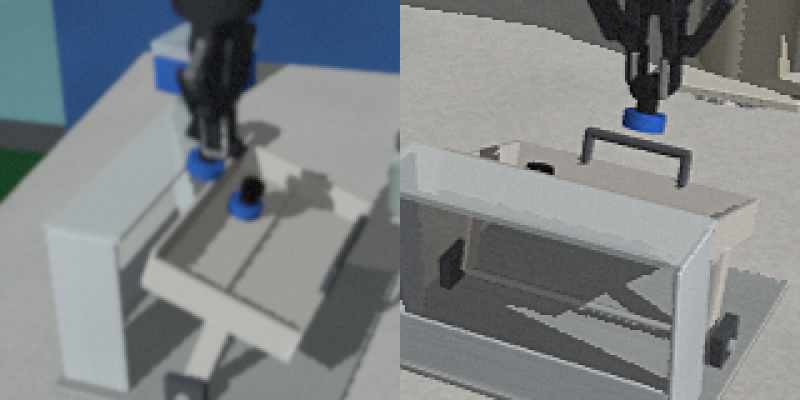

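The valve is held by its barrel, blue base down and slightly tilted, with the bin still tipped and the plug left in it. Carrying the valve to the tray.

send_rows --motion "1 0.7 1.4 -1 0; 1 2 4.1 -1 0; 1 3.6 7.2 -1 0; 1 5.3 10.5 -1 0; 1 7 14 -1 0"

```text
clock: 8.25
eef_pos: [0.5141, 0.1937, 0.2519]
tool_rot: [0.041, 0.999, -0.0, -0.001]
ft_force: [0.5, 0.4, -1.1]
grip_width: 0.0178
grasp_force: 58.8
```

send_rows --motion "1 1.7 3.5 0 0; 1 3.4 7 0 0; 1 5 10.2 0 0; 1 6.2 12.7 0 0; 1 6.8 13.8 0 0"

```text
clock: 8.75
eef_pos: [0.4568, 0.3379, 0.2518]
tool_rot: [0.038, 0.999, -0.0, -0.001]
ft_force: [0.2, -0.7, -1.1]
grip_width: 0.0177
grasp_force: 58.8
```

send_rows --motion "1 0 0 3 0; 1 0 0 7 0; 1 0 0 11 0; 1 0 0 14 0; 1 0 0 16 0"

```text
clock: 9.25
eef_pos: [0.4571, 0.3336, 0.0892]
tool_rot: [0.041, 0.999, -0.002, -0.002]
ft_force: [-0.3, 0.6, 0.1]
grip_width: 0.0176
grasp_force: 58.8
```

```bash
python3 - <<'E'
from h import *
o=bot.get_obs(); print(o['clock'],o['eef_pos'],o['grip_width'],o['ft_force'])
m=vision.camera_model('side');
a=vision.camera('side');b=vision.camera('scene')
M=m['world_from_camera']; f=240/np.tan(np.radians(m['fov_y']/2)); q=M[:3,:3].T@(o['eef_pos']-M[:3,3]); u=q[:2]/q[2]*f+[m['cx'],m['cy']]; print(u)
x=int(np.clip(u[0]-60,0,520)); y=int(np.clip(u[1]-60,0,360))
m=vision.camera_model('scene');M=m['world_from_camera']; f=240/np.tan(np.radians(m['fov_y']/2)); q=M[:3,:3].T@(o['eef_pos']-M[:3,3]); v=(q[:2]/q[2]*f+[m['cx'],m['cy']]).astype(int)
A=cv2.resize(a[y:y+120,x:x+120],(400,400),interpolation=3);B=cv2.resize(b[v[1]-50:v[1]+50,v[0]-50:v[0]+50],(400,400),interpolation=3)
cv2.imwrite('pics/t5.png',np.hstack([A,B])[:,:,::-1]);print(x,y,v)
E
```

```text
9.25 [0.4571 0.3336 0.0892] 0.01764899809942595 [-0.2805  0.6416  0.0796]
[335.4784 385.8955]
275 325 [474 238]
```

View pics/t5.png

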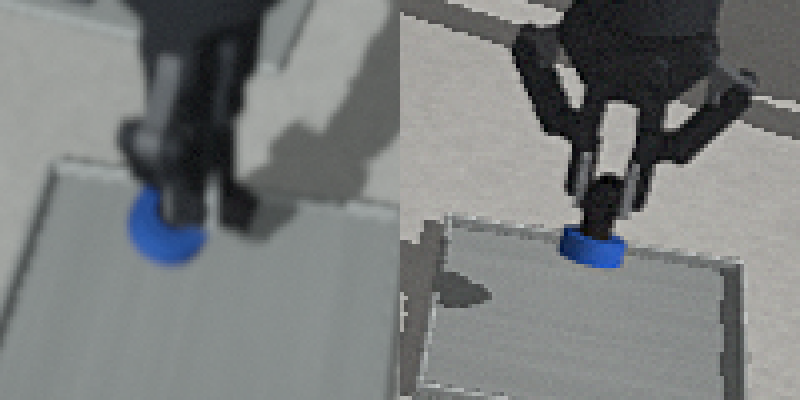

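The base is tilted toward +x by about 20° as expected and hangs over the tray. Lowering until contact.

send_rows --motion "1 0 0 2 0; 1 0 0 3.5 0; 1 0 0 4.2 0; 1 0 0 4.5 0; 1 0 0 4.6 0"

```text
clock: 9.85
eef_pos: [0.4595, 0.3354, 0.0471]
tool_rot: [0.04, 0.999, 0.0, 0.0]
ft_force: [0.4, -0.7, -0.9]
grip_width: 0.0178
grasp_force: 58.8
```

send_rows --motion "1 0 0 0.1 0; 1 0 0 0.2 0; 1 0 0 0.3 0; 1 0 0 0.4 0; 1 0 0 0.4 0"

```text
clock: 10.35
eef_pos: [0.4589, 0.3351, 0.0422]
tool_rot: [0.04, 0.999, -0.0, -0.0]
ft_force: [0.1, 0.4, -0.9]
grip_width: 0.018
grasp_force: 58.8
```

send_rows --motion "1 0 0 0.1 0; 1 0 0 0.2 0; 1 0 0 0.3 0; 1 0 0 0.4 0; 1 0 0 0.4 0"

```text
clock: 10.85
eef_pos: [0.4589, 0.3351, 0.0381]
tool_rot: [0.04, 0.999, -0.0, -0.0]
ft_force: [0.2, -0.3, -2.1]
grip_width: 0.0181
grasp_force: 58.8
```

send_rows --motion "1 0 0 0.1 0; 1 0 0 0.2 0; 1 0 0 0.3 0; 1 0 0 0.3 0"

```text
clock: 11.25
eef_pos: [0.4589, 0.3351, 0.0351]
tool_rot: [0.04, 0.999, -0.0, -0.0]
ft_force: [0.8, 0.2, -0.6]
grip_width: 0.0177
grasp_force: 58.9
```

send_rows --motion "1 0 0 0.1 0; 1 0 0 0.2 0; 1 0 0 0.3 0; 1 0 0 0.3 0"

```text
clock: 11.65
eef_pos: [0.4594, 0.3354, 0.0343]
tool_rot: [0.04, 0.999, 0.0, 0.001]
ft_force: [-3.5, -1.6, 11.3]
grip_width: 0.0173
grasp_force: 60.2
```

send_rows --motion "1 -0.3 0 0.1 0; 1 -0.6 0 0.2 0; 1 -0.9 0 0.2 0; 1 -1.2 0 0.3 0; 1 -1.4 0 0.3 0"

```text
clock: 12.15
eef_pos: [0.4724, 0.3356, 0.0326]
tool_rot: [0.04, 0.999, 0.002, -0.0]
ft_force: [-8.9, -1.1, 18.8]
grip_width: 0.0177
grasp_force: 62.9
```

```bash
python3 - <<'E'
from h import *
o=bot.get_obs(); print(o['clock'],o['eef_pos'],o['grip_width'],o['ft_force'])
def cr(c,h):
    m=vision.camera_model(c);M=m['world_from_camera']; f=240/np.tan(np.radians(m['fov_y']/2)); q=M[:3,:3].T@(o['eef_pos']-M[:3,3]); u=(q[:2]/q[2]*f+[m['cx'],m['cy']]).astype(int)
    y=min(u[1]-h,480-2*h); im=vision.camera(c)[y:y+2*h,u[0]-h:u[0]+h]; print(c,u,y)
    return cv2.resize(im,(400,400),interpolation=3)
cv2.imwrite('pics/t6.png',np.hstack([cr('side',50),cr('scene',35)])[:,:,::-1])
E
```

```text
12.15 [0.4724 0.3356 0.0326] 0.017666216713828516 [-8.9261 -1.0718 18.7688]
side [325 411] 361
scene [470 262] 227
```

View pics/t6.png

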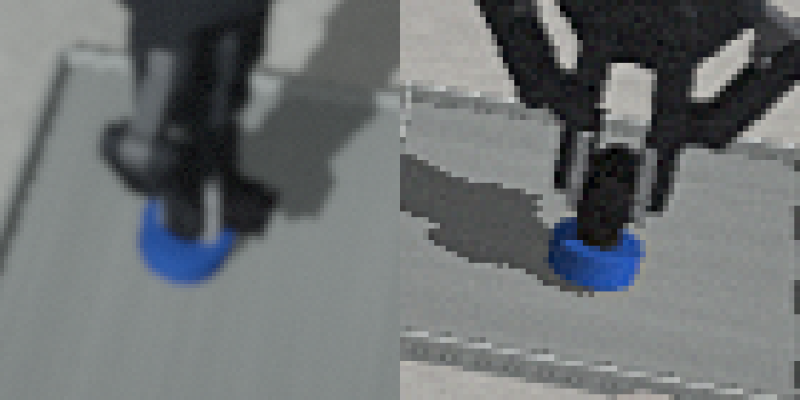

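Both views show the valve standing on its front base edge and still slightly tilted. I'll ease off the pressure and open the fingers in small steps so that it settles upright between them.

send_rows --motion "1 0.2 0 -0.2 0; 1 0.3 0 -0.3 0; 1 0.3 0 -0.4 0; 1 0.3 0 -0.4 0"

```text
clock: 12.65
eef_pos: [0.4703, 0.3344, 0.0333]
tool_rot: [0.04, 0.999, 0.0, 0.0]
ft_force: [0.4, -0.6, 2.1]
grip_width: 0.0177
grasp_force: 61.3
```

send_rows --motion "0.56 0 0 0 0; 0.54 0 0 0 0; 0.52 0 0 0 0; 0.5 0 0 0 0; 0.48 0 0 0 0"

```text
clock: 13.15
eef_pos: [0.4696, 0.334, 0.0329]
tool_rot: [0.04, 0.999, -0.0, -0.0]
ft_force: [0.0, -0.1, -0.6]
grip_width: 0.0224
grasp_force: 0.1
```

send_rows --motion "0.45 0 0 0 0; 0.42 0 0 0 0; 0.4 0 0 0 0; 0.4 0 0 0 0; 0.4 0 0 0 0"

```text
clock: 13.65
eef_pos: [0.47, 0.3343, 0.0333]
tool_rot: [0.04, 0.999, 0.0, 0.0]
ft_force: [-0.2, -0.2, -0.6]
grip_width: 0.0252
grasp_force: 0.0
```

```bash
python3 - <<'E'
from h import *
o=bot.get_obs(); print(o['clock'],o['eef_pos'],o['grip_width'],o['ft_force'])
def cr(c,h):
    m=vision.camera_model(c);M=m['world_from_camera']; f=240/np.tan(np.radians(m['fov_y']/2)); q=M[:3,:3].T@(o['eef_pos']-M[:3,3]); u=(q[:2]/q[2]*f+[m['cx'],m['cy']]).astype(int)
    y=min(u[1]-h,480-2*h); im=vision.camera(c)[y:y+2*h,u[0]-h:u[0]+h]; print(c,u,y)
    return cv2.resize(im,(400,400),interpolation=3)
cv2.imwrite('pics/t7.png',np.hstack([cr('side',50),cr('scene',35)])[:,:,::-1])
E
```

```text
13.65 [0.47   0.3343 0.0333] 0.0252235334309356 [-0.1864 -0.2399 -0.5626]
side [326 411] 361
scene [470 262] 227
```

View pics/t7.png

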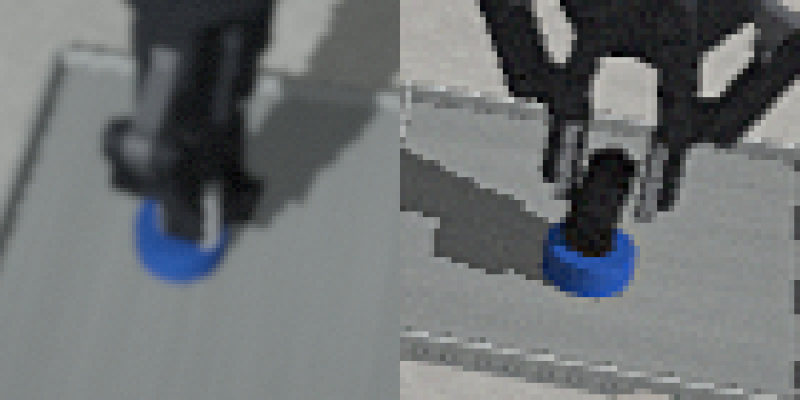

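send_rows --motion "0.3 0 0 0 0; 0.15 0 0 0 0; 0 0 0 0 0; -0.1 0 0 0 0; -0.1 0 0 0 0"

```text
clock: 14.25
eef_pos: [0.4699, 0.3343, 0.0333]
tool_rot: [0.04, 0.999, -0.0, -0.0]
ft_force: [-0.9, 0.8, 0.7]
grip_width: 0.0471
grasp_force: 0.0
```

send_rows --motion "-0.1 0 0 -1 0; -0.1 0 0 -3 0; -0.1 0 0 -6 0; -0.1 0 0 -10 0; -0.1 0 0 -14 0"

```text
clock: 14.75
eef_pos: [0.4696, 0.334, 0.1751]
tool_rot: [0.04, 0.999, -0.0, -0.0]
ft_force: [-0.3, 0.5, 1.0]
grip_width: 0.0471
grasp_force: 0.0
```

send_rows --motion "-0.1 3 0 -3 0; -0.1 6 0 -5 0; -0.1 8 0 -5 0; -0.1 8 0 -5 0; -0.1 8 0 -5 0"

```text
clock: 15.25
eef_pos: [0.3903, 0.3409, 0.224]
tool_rot: [0.04, 0.999, 0.0, 0.001]
ft_force: [0.3, -1.0, -0.9]
grip_width: 0.0467
grasp_force: 0.0
```

```bash
python3 - <<'E'
from h import *
o=bot.get_obs(); print(o['clock'],o['eef_pos'],o['grip_width'],o['ft_force'])
a=vision.camera('side');b=vision.camera('scene')
for c in ['side','scene']:
    print(boxes_of(c,'valve_center'))
A=cv2.resize(a[340:440,260:360],(400,400),interpolation=3);B=cv2.resize(b[170:330,340:500],(400,400),interpolation=3)
B2=cv2.resize(b[212:292,430:510],(400,400),interpolation=3)
cv2.imwrite('pics/t8.png',np.hstack([A,B2])[:,:,::-1])
cv2.imwrite('pics/t8b.png',np.hstack([cv2.resize(a,(400,300)),cv2.resize(b,(400,300))])[:,:,::-1])
E
```

```text
15.25 [0.3903 0.3409 0.224 ] 0.046740686795345376 [ 0.3467 -1.008  -0.8629]
[]
[{'rect': [468.6, 264.3, 14.5, 24.4], 'conf': 0.67}, {'rect': [424.9, 320.6, 30.9, 27.9], 'conf': 0.66}]
```

View pics/t8.png

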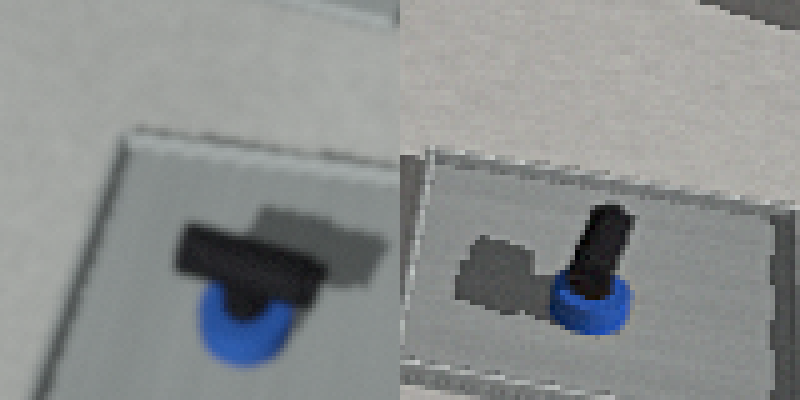

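The valve stands upright, base flat in the tray, and the gripper is clear of it. I'll check numerically that the bin hasn't moved, then hand in.

```bash
python3 - <<'E'
from h import *
a=vision.camera('side').astype(int); b=cv2.imread('pics/s4.png')[:,:,::-1].astype(int)
print('bin front/side region diff',np.abs(a-b)[270:330,270:345].mean(), 'vs start',np.abs(a-cv2.imread('pics/side0.png')[:,:,::-1])[270:330,270:345].mean())
o=bot.get_obs(); print(o['joint_vel'],o['clock'])
if np.abs(a-b)[270:330,270:345].mean()<8: print(workorder.job_done())
E
```

```text
bin front/side region diff 3.1957037037037037 vs start 32.272666666666666
[-0.0002 -0.0007 -0.0024  0.0009  0.0003  0.0003] 15.5
the job is handed in; nothing more can be done
None
```

The bin is tipped fully forward and the T-shaped valve stands upright on its base in the steel tray, released with the gripper clear; the job was handed in at 15.5 s.

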